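# Free the pedal in the strap clamp: back off the knurled nut and push the strap clear

### The arm

A 6-joint arm with a two-finger parallel gripper is mounted at the origin on a cart in front of the work surface, level with it; the furniture and walls round the work are solid. World frame = base frame: x ahead of the robot, y to its left, z up, the work surface at z = 0. Lengths are in mm, angles in degrees, forces in N, time in s.
With the tool pointing down it reaches from about 350 to 850 mm from the base axis. Payload 8.1 kg.
Tool frame: the origin (TCP) lies between the finger pads; the fingertips stand 17 mm ahead of it and the grasp point (between the pads) lies 2 mm behind it; z points along the fingers, y is the line along which they close (so a half turn about z gives the same grasp; the last joint's range is limited). The gripper opens to 85 mm and grips with 20 to 120 N. Pads are 22 mm wide; open, the fingers measure 114 mm over their backs; the gripper's body (76 mm by 85 mm) begins 54 mm behind the grasp point. The pads swing forward as they close: fully open they stand 13 mm farther back than shut.
Start: joints at [-80.81, 7.471, 85.268, -0, 87.261, -4.893], TCP at [146.02, -581.965, 215.592] pointing down, gripper open.
Joint ranges: [-169.43, 169.43], [-51.17, 129.36], [1.28, 143.12], [-76.62, 256.62], [0, 156.53], [-152.29, 152.29]. Speed limits (degrees/s): [136.94, 136.94, 159.86, 180, 180, 180].

### API

Orientations are given as [roll, pitch, yaw] about the fixed x, y, z axes, in that order (R = Rz(yaw) Ry(pitch) Rx(roll)).
In Python, from bench import sense, snapshot, hand_in, trace, place_of gives the robot as it stands.
- The arm moves only by the shell command python3 -m handwheel 'ROWS' [FORCE]. ROWS is JSON, a list of rows, each a list of 7 numbers: the opening, from -1 (shut) to 1 (fully open), then the shift along the tool's x, y, z in cm, then the turn, a rotation vector about the tool's x, y, z in rad. A call has 1 to 12 rows; each row shifts and turns the commanded pose from where the row before left it, along the tool's axes as they then stand; what a row does not reach is not made up. A row lasts 1/12 s, in which the tool goes at most 41.7 mm and 7.16 degrees, less where a joint would pass 70% of its speed; a pose out of reach is approached as far as the arm can. A call with a gripper value outside its range is refused whole. The fingers move at their own pace and stop on an object; FORCE is the grip in N (left out, the last holds). Time passes only in rows, so rows that do not move let the fingers close. It gives the time, the measured TCP pose, the force, the opening and the grip force at its end, in the units of the state.
- sense(): the state, without advancing time (a new reading comes with each control period).
- snapshot(name): name is "side" or "top"; returns a dict with "image" (384x512x3 uint8, red, green, blue), "intrinsics" (3x3 intrinsics, pixels), "R" (3x3) and "t" (3): a world point X has camera coordinates R X + t. Camera axes: x right, y down, z forward; pixel columns grow to the right and rows downward; lengths in mm; the calibration is good to about 2 mm. A picture is of the moment at which its call begins. There is no depth.
- hand_in(): hands the job in; it is judged then, once.
Trained networks look in a picture, given as the dict that the camera call returned (one of the last four; its "shot" number tells which), for a name from the list of things; names that differ only in an ending like _2 or _b are one class to them, and where a whole thing is asked for, a point or a joint stands for the part that bears it (a point fixed in the world has none). Each returns a list of dicts, best first, with "conf" (0 to 1); they miss things now and then, are a little off and sometimes report something else, mostly with a low value. They report only what shows in the picture. A call takes as long as a camera call.
- trace(picture, query): "pixels" (384x512 bool, what is visible of it).
- place_of(picture, query): "location" ([x, y, z] in mm, in world coordinates, good to about 4 mm: a listed point, or the origin of a listed thing).
The state is a dict: "time": time; "joint_pos": joint angles; "qd": joint speeds; "joint_efforts": joint torques, N m; "tool_pos": TCP position; "tcp_rot": TCP orientation; "ft_force": force on the tool from outside, world axes, zero at the start; "wrist_torque": the same for the moment, N m; "finger_gap": finger opening in mm; "grip_force": force on a finger pad.
Only numpy, scipy, OpenCV 4.12 (cv2) and the standard library are available. Lean on these libraries where they do the work, as an engineer would, in place of code of your own. Each camera call takes 0.05 s, during which the arm holds its last target. There are 200 camera calls.

### The job

Unclamp the lime-green pedal in the fixture, using only the outside of the fingertips: first roll a fingertip round the knurled rim of the hand nut to back it off two full turns (anticlockwise from above, to within a quarter turn), then push the end of the strap back off the pedal as far as it goes. Do not take the nut or the strap between the fingers; leave the pedal lying in its nest and the other things on the bench where they are, and finish clear of everything.

Things in the scene. Friction and masses are not known exactly. Their poses are not given: they have to be found in the camera images.
- fixture: Fixed grey-painted steel base plate, 82x252 mm, 12 mm thick, of the strap clamp; it stands on the bench at any yaw between -0.45 and -0.05. Origin: on the axis of the upright stud, underside of the plate (z = 0 of the bench). Its +y axis runs along the strap from the stud towards the pedal, z up. The stud is 12 mm thick, its tip 80 mm above the bench. Blue heel rest at y -72 to -42 mm, up to z 44 mm.
- nut_top (a point): Centre of the top face of the knurled steel nut, on the stud's axis. The rim is a cylinder of 60 mm diameter from 22 mm below this point (0.3 mm above the strap, z = 46.8 mm at the start) up to this point (z = 68.8 mm). Turns and rises with the nut, 1.75 mm a turn. Nothing else within 75 mm of the axis is higher than the strap's top except the stud. A red mark, 4x12 mm, on the outer part of the face shows how far it has turned.
- nut (a joint): Angle of the nut on its right-hand thread in rad: 0 tight at the start, grows anticlockwise from above (loosening); two turns = 12.57. It stays where it is left; turning it takes about 0.035 N m (1.2 N along the rim). The rim turns by friction with the fingertip, as fine knurling does: press on it with 5 to 10 N. A boss 2.6 mm deep under the nut sits in a notch of the strap and locks it until the nut has risen clear (1.5 turns).
- strap_toe (a point): Centre of the strap's flat end face that overhangs the pedal by 32 mm at the start (face 40 mm wide, 14 mm high: z 32.5 to 46.5 mm; 90 mm from the stud's axis at the start). Dark steel strap; the face looks along the fixture's +y, push it towards the stud, along the fixture's -y. Axes as the fixture's. The pedal's top is 0.5 mm below the strap.
- strap (a joint): How far the strap has slid back from the pedal in m: 0 at the start, 0.046 at its stop (the toe then stands 14 mm past the nut's rim, 14 mm clear of the pedal). Needs about 3 N once free; stays where it is left.
- pedal: Loose lime-green bicycle pedal, 107x104x20 mm, lying flat on the plate between six low steel dowels (tops at z 25.5 mm). Origin: centre of its underside, 110 mm from the stud along the fixture's +y; its top is at z 32 mm.
- finished_pedal: second lime-green pedal lying flat on the bench, 107x104x20 mm; bystander, to be left alone. Origin: centre of its underside.
- carton: kraft carton standing on the bench, 76x63x105 mm high; bystander, to be left alone. Origin: centre of its underside.
- bin: open blue stacking bin with washers, 144x103x59 mm high; bystander, to be left alone. Origin: centre of its underside.
- spindle_a: turned steel spindle lying on the bench, 84 mm long, 18 mm thick; bystander, to be left alone. Origin: centre of its underside.
- spindle_b: second such spindle, 84 mm long, 18 mm thick; bystander, to be left alone. Origin: centre of its underside.
- hex_key: black L-shaped hexagon key lying flat, 99x34x9 mm; bystander, to be left alone. Origin: centre of its underside.
- bottle: red threadlocker bottle standing upright, 22x27 mm, 92 mm high; bystander, to be left alone. Origin: centre of its underside.

How it is judged (in metres and radians):
On the way, in this order (a step that is already met when the one before it is completed fails the run):
1. the nut is backed off two full turns, within a quarter turn, while the strap is still in place (value of joint nut between 11 and 14.14 rad and value of joint strap below 0.006 m), for 0.2 s.
2. the strap is pushed back clear of the pedal (value of joint strap above 0.042 m), for 0.2 s.
At the end, for the whole second after the job is handed in: The nut stands 1.75 to 2.25 turns from tight, the strap is slid back at least 42 of its 46 mm, the pedal lies in its nest within 8 mm of where it was, and everything is at rest (value of joint nut between 11 and 14.14 rad and value of joint strap above 0.042 m and distance of pedal from where it was at the start of the episode below 0.008 m and linear speed of pedal below 0.02 m/s and velocity of joint nut between -0.1 and 0.1 rad/s); the robot touches nothing.
It fails at once if the nut is taken between the fingers or pressed on from above instead of rolled at its rim (horizontal distance between the grasp point and nut_top below 0.022 m and contact force between the fingers and nut above 1 N).
It fails at once if the strap is gripped or borne down on from above instead of pushed at its end (y of the grasp point in the frame of strap_toe below 0.003 m and contact force between the fingers and strap above 5 N).
It fails at once if the pedal is lifted or pushed out of its nest (height (world z) of pedal above 0.02 m or distance of pedal from where it was at the start of the episode above 0.012 m).
It fails at once if another thing on the bench is moved by more than 15 mm (distance of any of finished_pedal, carton, bin, spindle_a, spindle_b, hex_key, bottle from where it was at the start of the episode above 0.015 m).
It also fails if it takes over 72 s, if anything falls off the work surface, if the arm or the gripper's body presses on something with over 40 N, if the wrist force passes 120 N, or if a joint passes its speed limit or range.

## Working session

There is one attempt and no reset: what is moved stays moved. The work goes in short steps, Python scripts to look and compute and a shell command to move; the robot and the scene stay as the last step left them, time stands still between calls to the robot, and variables do not carry over. Pictures are saved under pics/ and viewed, at most 10 in all, crops included, and the job is handed in when it is done.

```bash
mkdir -p pics; ls
python3 - <<'E'
from bench import *
import cv2,numpy as np
s=sense(); print(s)
for n in("top","side"):
    p=snapshot(n); cv2.imwrite(f"pics/{n}0.png",cv2.resize(p["image"][:,:,::-1],(800,600)))
    print(n,p["intrinsics"],p["R"],p["t"])
    for q in("fixture","nut_top","strap_toe","pedal","finished_pedal","carton","bin","bottle","hex_key","spindle_a"):
        print(n,q,[(np.round(d["location"],1).tolist(),round(d["conf"],2)) for d in place_of(p,q)[:2]])
E
```

```text
pics
{'time': 0.0, 'joint_pos': array([-8.08119817e+01,  7.51491996e+00,  8.53304850e+01, -3.60939253e-04,
        8.72602209e+01, -4.89209396e+00]), 'qd': array([ 0.0492347 ,  0.0309647 , -0.04706739, -0.07084087, -0.05408815,
        0.04729776]), 'joint_efforts': array([ 1.95726127e-03, -5.69402111e+01, -5.00543475e+01, -9.29852445e-05,
        1.49800954e-02, -1.77044666e-05]), 'tool_pos': array([ 145.90341533, -581.39323716,  214.53485139]), 'tcp_rot': array([-1.79894728e+02, -8.64853053e-03,  1.40801219e+01]), 'ft_force': array([-0.70084145, -0.08967427,  0.49410987]), 'wrist_torque': array([-0.03371255, -0.01945562,  0.0160684 ]), 'grip_force': 0.0, 'finger_gap': 85.47122754619984}
top [[487.64263584   0.         255.68497671]
 [  0.         487.64263584 189.87937592]
 [  0.           0.           1.        ]] [[-0.00282701 -0.99994947  0.00964722]
 [-0.98773489  0.00128613 -0.15613497]
 [ 0.15611467 -0.00997029 -0.98768862]] [  46.05495799  535.03885192 1468.57923324]
top fixture [([496.0, -19.0, 2.4], 0.68)]
top nut_top [([495.1, -16.3, 67.8], 0.57)]
top strap_toe [([596.4, 
[... 338 characters left out ...]
pindle_a [([484.0, -240.4, -0.7], 0.6), ([442.6, -209.7, -0.1], 0.57)]
side [[466.28031874   0.         253.67275148]
 [  0.         466.28031874 188.00538428]
 [  0.           0.           1.        ]] [[ 0.85378239 -0.52055732  0.0087009 ]
 [-0.28554027 -0.48216723 -0.82824001]
 [ 0.43534169  0.70465228 -0.56030597]] [-461.81401599  232.26948797 1503.65115315]
side fixture []
side nut_top [([438.8, -358.4, -2.6], 0.36)]
side strap_toe []
side pedal []
side finished_pedal []
side carton []
side bin [([439.0, -356.4, -1.4], 0.97)]
side bottle [([596.1, -241.9, -1.7], 0.71)]
side hex_key [([641.9, -96.6, -2.1], 0.41)]
side spindle_a [([600.8, -239.5, 0.2], 0.7), ([437.3, -207.9, -1.3], 0.61)]
```

View pics/top0.png

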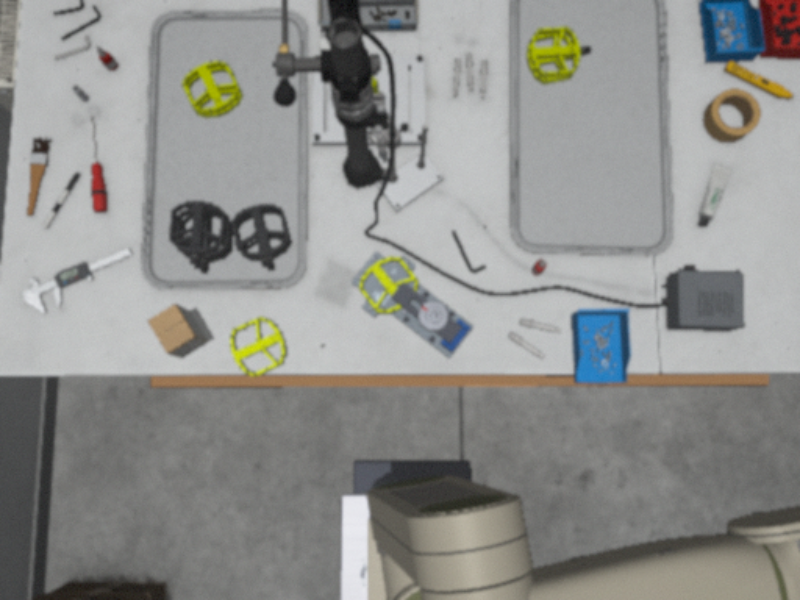

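View pics/side0.png

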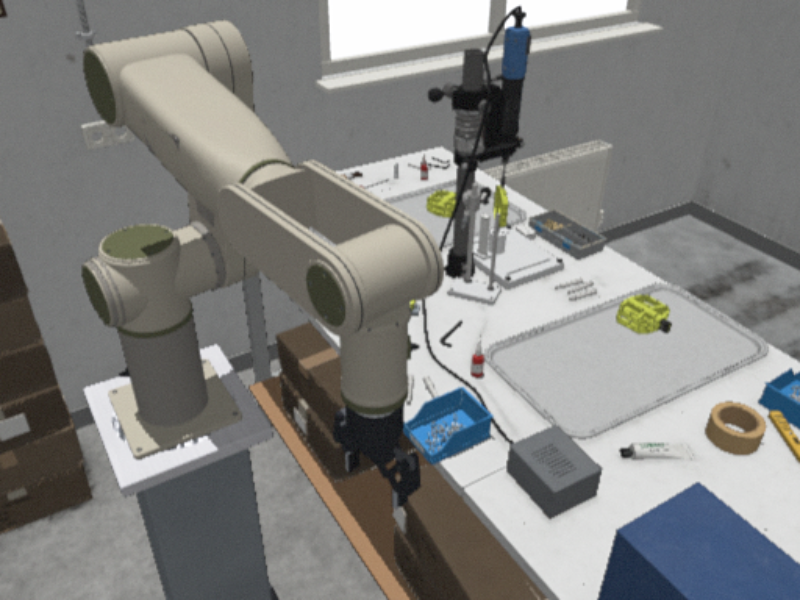

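The top view shows the fixture near (415,300), with the nut at about (433,315), the pedal at (388,283) and the blue heel at (457,338). The finished pedal is at (258,347), the spindles at (540,325) and (525,345), the bin at (600,345), and the hex key at (467,252). In the side view the arm hides the fixture. I'll measure the fixture's yaw next.

```bash
cat > h.py <<'E'
from bench import *
import cv2,numpy as np
def ray(p,uv,z):
    "world point on pixel ray at height z"
    R,t,K=map(np.array,(p["R"],p["t"],p["intrinsics"]))
    d=R.T@np.linalg.solve(K,[uv[0],uv[1],1]); c=-R.T@t
    return c+d*(z-c[2])/d[2]
def proj(p,X):
    R,t,K=map(np.array,(p["R"],p["t"],p["intrinsics"]))
    v=K@(R@np.asarray(X,float)+t); return v[:2]/v[2]
E
python3 - <<'E'
from h import *
p=snapshot("top")
c=p["image"][155:235,220:310,::-1]
cv2.imwrite("pics/crop1.png",cv2.resize(c,None,fx=7,fy=7,interpolation=cv2.INTER_CUBIC))
for q,z in(("nut_top",68.8),("pedal",32),("fixture",12)):
    for d in trace(p,q)[:2]:
        m=d["pixels"].astype(np.uint8); ys,xs=np.nonzero(m)
        r=cv2.minAreaRect(np.c_[xs,ys].astype(np.float32)); 
        W=np.array([ray(p,u,z)[:2] for u in cv2.boxPoints(r)])
        print(q,d["conf"],m.sum(),(xs.mean(),ys.mean()),ray(p,(xs.mean(),ys.mean()),z).round(1),W.round(1).tolist())
E
```

```text
nut_top 0.77 260 (np.float64(275.71923076923076), np.float64(201.45384615384614)) [495.3 -15.4  68.8] [[521.2, 10.9], [521.1, -43.9], [469.2, -43.2], [469.3, 11.2]]
nut_top 0.37 1872 (np.float64(267.0229700854701), np.float64(195.6159188034188)) [513.2  10.8  68.8] [[555.3, 156.9], [649.0, 65.5], [473.6, -105.4], [383.4, -13.7]]
pedal 0.71 335 (np.float64(248.44477611940297), np.float64(180.17611940298508)) [567.4  67.4  32. ] [[558.6, 140.6], [635.1, 65.6], [566.3, -1.6], [490.8, 73.5]]
fixture 0.92 1889 (np.float64(265.4081524616199), np.float64(195.76919004764426)) [521.  14.  12.] [[551.6, 161.2], [660.6, 76.1], [499.6, -120.2], [394.0, -34.2]]
fixture 0.54 292 (np.float64(276.34589041095893), np.float64(201.50342465753425)) [502.7 -20.3  12. ] [[516.4, 19.8], [543.8, -34.8], [491.5, -60.0], [464.5, -5.7]]
```

View pics/crop1.png

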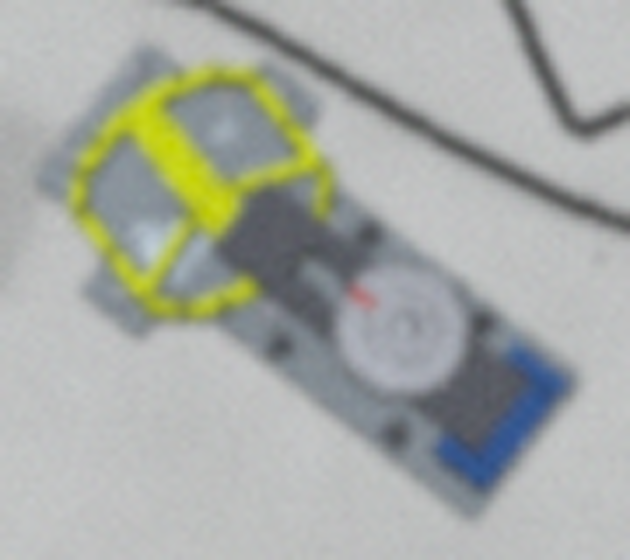

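```bash
python3 -m handwheel '[[-1,2.28,-2.58,0,0,0,0],[-1,2.28,-2.58,0,0,0,0],[-1,2.28,-2.58,0,0,0,0],[-1,2.28,-2.58,0,0,0,0],[-1,2.28,-2.58,0,0,0,0],[-1,2.28,-2.58,0,0,0,0],[-1,2.28,-2.58,0,0,0,0],[-1,2.28,-2.58,0,0,0,0],[-1,2.28,-2.58,0,0,0,0],[-1,2.28,-2.58,0,0,0,0],[-1,2.28,-2.58,0,0,0,0],[-1,2.28,-2.58,0,0,0,0]]' 60
python3 -m handwheel '[[-1,2.28,-2.58,0,0,0,0],[-1,2.28,-2.58,0,0,0,0],[-1,2.28,-2.58,0,0,0,0],[-1,2.28,-2.58,0,0,0,0],[-1,2.28,-2.58,0,0,0,0],[-1,2.28,-2.58,0,0,0,0],[-1,2.28,-2.58,0,0,0,0],[-1,2.28,-2.58,0,0,0,0]]'
python3 -m handwheel '[[-1,0,0,0,0,0,0.12],[-1,0,0,0,0,0,0.12],[-1,0,0,0,0,0,0.12],[-1,0,0,0,0,0,0.12],[-1,0,0,0,0,0,0.12],[-1,0,0,0,0,0,0.12],[-1,0,0,0,0,0,0.12],[-1,0,0,0,0,0,0.12],[-1,0,0,0,0,0,0.12],[-1,0,0,0,0,0,0.12]]'
python3 - <<'E'
from h import *
s=sense();print(s["joint_pos"].round(1),s["tool_pos"].round(1),s["tcp_rot"].round(1),s["ft_force"])
p=snapshot("side")
o=np.array([495.2,-15.8,0]);I=p["image"].copy()
for yaw in(-.67,):
    c,n=np.cos(yaw),np.sin(yaw);M=lambda x,y,z:o+[c*x-n*y,n*x+c*y,z]
    for q in([(-20,90,46.5),(20,90,46.5),(20,90,32.5),(-20,90,32.5)],[(30*np.cos(a),30*np.sin(a),68.8) for a in np.arange(0,6.28,.3)]):
        cv2.polylines(I,[np.array([proj(p,M(*v)) for v in q]).round().astype(int)],True,(255,0,255),1)
u,v=proj(p,o).astype(int);print(u,v)
cv2.imwrite("pics/side1.png",cv2.resize(I[v-70:v+50,u-80:u+80,::-1],None,fx=5,fy=5,interpolation=cv2.INTER_CUBIC))
for q in("nut_top","strap_toe","fixture","pedal"): print(q,[(np.round(d["location"],1).tolist(),round(d["conf"],2)) for d in place_of(p,q)[:2]])
E
```

```text
time: 2.3
tool_pos: [336.5, -213.6, 215.9]
tcp_rot: [180.0, -0.0, 14.1]
ft_force: [1.2, -1.0, 0.6]
finger_gap: -0.2
grip_force: 0.0
time: 2.97
tool_pos: [463.3, 31.3, 215.9]
tcp_rot: [180.0, -0.0, 14.1]
ft_force: [1.0, -0.1, 0.7]
finger_gap: 0.2
grip_force: 0.0
time: 3.8
tool_pos: [462.8, 29.5, 215.7]
tcp_rot: [-180.0, -0.0, -55.0]
ft_force: [-0.5, 0.0, 0.6]
finger_gap: 0.2
grip_force: 0.0
[ -2.7 -14.2 106.    0.   88.1 142.3] [462.8  29.5 215.7] [-180.   -0.  -55.] [-0.52692042  0.01975567  0.56067689]
245 214
nut_top [([495.3, -20.5, 68.1], 0.57)]
strap_toe [([552.0, 47.9, 40.1], 0.56)]
fixture [([492.6, -19.0, 4.5], 0.94)]
pedal [([564.0, 66.8, 13.9], 0.66)]
```

View pics/side1.png

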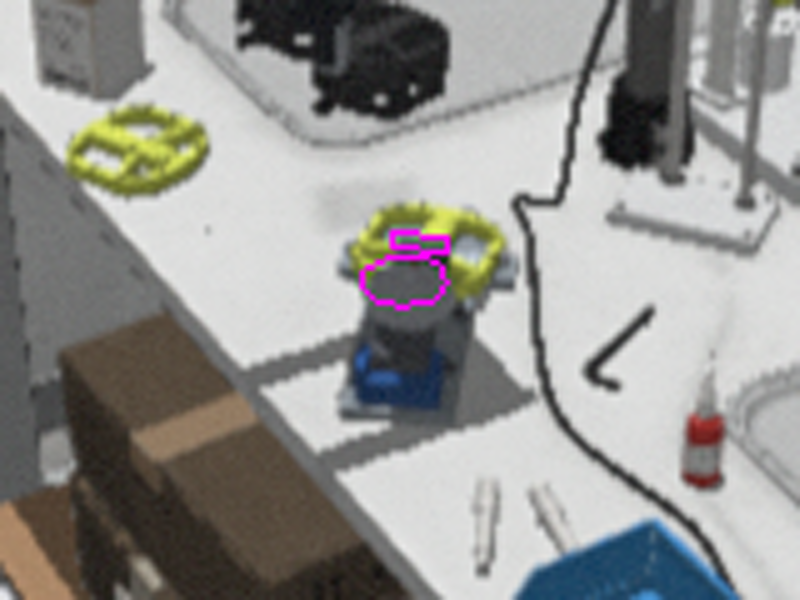

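The side crop shows the nut's top at about (410,292) of the crop, slightly below the overlay. That puts the nut near (495.5,-19.5). The toe is consistent with 89 mm from the axis at yaw -0.68. I'll descend beside the nut, clear of its rim.

```bash
python3 -m handwheel '[[-1,0,0.1,2,0,0,0],[-1,0,0,2.5,0,0,0],[-1,0,0,2.5,0,0,0],[-1,0,0,2.5,0,0,0],[-1,0,0,2.5,0,0,0],[-1,0,0,1.5,0,0,0],[-1,0,0,1,0,0,0],[-1,0,0,0,0,0,0],[-1,0,0,0,0,0,0]]'
python3 -m handwheel '[[-1,0.3,0,0,0,0,0],[-1,0.3,0,0,0,0,0],[-1,0.3,0,0,0,0,0],[-1,0.3,0,0,0,0,0],[-1,0,0,0,0,0,0],[-1,0,0,0,0,0,0]]'
```

```text
time: 4.8
tool_pos: [461.9, 28.9, 70.8]
tcp_rot: [180.0, 0.0, -54.6]
ft_force: [0.0, -0.0, 0.7]
finger_gap: 0.0
grip_force: 0.0
time: 5.3
tool_pos: [469.2, 18.9, 70.9]
tcp_rot: [-180.0, -0.0, -54.7]
ft_force: [0.2, -0.6, -0.8]
finger_gap: -0.0
grip_force: 0.0
```

```bash
python3 -m handwheel '[[-1,0.1,0,0,0,0,0],[-1,0.1,0,0,0,0,0],[-1,0.1,0,0,0,0,0],[-1,0.1,0,0,0,0,0],[-1,0.1,0,0,0,0,0],[-1,0,0,0,0,0,0]]'
python3 -m handwheel '[[-1,0.1,0,0,0,0,0],[-1,0.1,0,0,0,0,0],[-1,0,0,0,0,0,0]]'
```

```text
time: 5.8
tool_pos: [471.9, 14.9, 70.6]
tcp_rot: [-180.0, -0.0, -54.7]
ft_force: [0.5, 0.4, -0.5]
finger_gap: -0.2
grip_force: 0.0
time: 6.05
tool_pos: [473.0, 13.3, 70.6]
tcp_rot: [-180.0, -0.0, -54.7]
ft_force: [-0.4, -0.6, -0.1]
finger_gap: -0.2
grip_force: 0.0
```

```bash
python3 -m handwheel '[[-1,0.1,0,0,0,0,0],[-1,0.1,0,0,0,0,0],[-1,0,0,0,0,0,0]]'
python3 -m handwheel '[[-1,0.1,0,0,0,0,0],[-1,0.05,0,0,0,0,0],[-1,0,0,0,0,0,0]]'
```

```text
time: 6.3
tool_pos: [474.2, 11.6, 70.6]
tcp_rot: [-180.0, -0.0, -54.7]
ft_force: [-0.2, -1.1, -0.4]
finger_gap: 0.3
grip_force: 0.0
time: 6.55
tool_pos: [475.0, 10.5, 70.6]
tcp_rot: [180.0, -0.0, -54.7]
ft_force: [-0.1, -1.0, 0.9]
finger_gap: 0.1
grip_force: 0.0
```

```bash
python3 -m handwheel '[[-1,0.1,0,0,0,0,0],[-1,0.05,0,0,0,0,0],[-1,0,0,0,0,0,0]]'
python3 - <<'E'
from h import *
p=snapshot("side")
u,v=proj(p,(490,-10,60)).astype(int)
cv2.imwrite("pics/side2.png",cv2.resize(p["image"][v-40:v+35,u-50:u+50,::-1],None,fx=8,fy=8,interpolation=cv2.INTER_CUBIC))
print(u,v)
for q in("nut_top",): print(q,[(np.round(d["location"],1).tolist(),round(d["conf"],2)) for d in place_of(p,q)[:2]])
p=snapshot("top")
for q in("nut_top","strap_toe"): print(q,[(np.round(d["location"],1).tolist(),round(d["conf"],2)) for d in place_of(p,q)[:2]])
E
```

```text
time: 6.8
tool_pos: [475.9, 9.2, 70.6]
tcp_rot: [-180.0, 0.0, -54.7]
ft_force: [-0.1, -0.2, -0.6]
finger_gap: 0.1
grip_force: 0.0
243 201
nut_top [([496.5, -21.2, 64.9], 0.52)]
nut_top [([563.0, 67.7, 9.7], 0.56)]
strap_toe [([440.4, 328.7, -2.8], 0.52)]
```

View pics/side2.png

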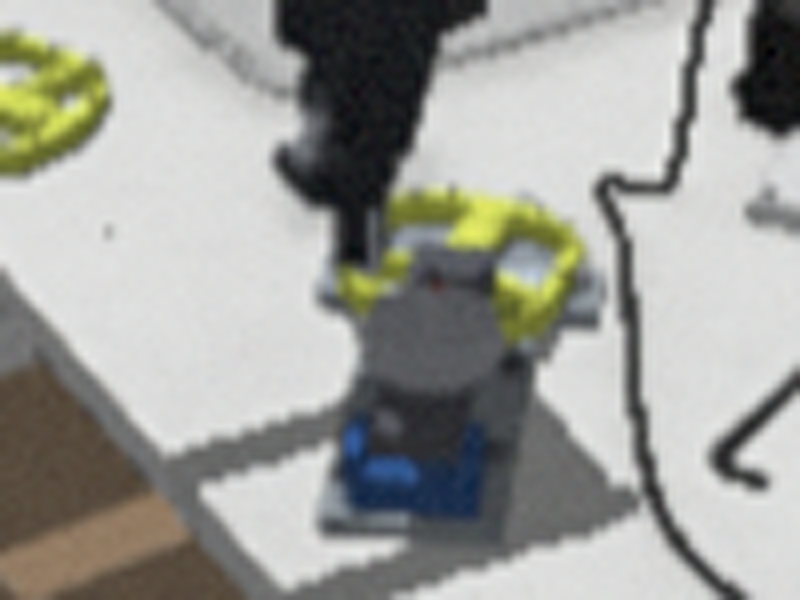

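The crop shows the fingertip's end at about (358,265), with the nut's face centred near (432,324), and a gap still between them. I'll turn these pixels into positions.

Run:
```python
from h import *
p=snapshot("side"); s=sense()
f=lambda a,b:(193+(a)/8-.5,161+b/8-.5)
print("nut",ray(p,f(432,324),68.8))
print("tip pixel pred",(proj(p,[*s["tool_pos"][:2],53.6])-[192.5,160.5])*8, s["tool_pos"])
d=trace(p,"nut_top")
for x in d[:2]:
    ys,xs=np.nonzero(x["pixels"]);print(x["conf"],len(xs),xs.min(),xs.max(),ys.min(),ys.max())
# predicted silhouette of the nut at candidates
for o in((495.5,-19.5),(497,-24),(493,-24),(495,-28)):
    a=np.arange(0,6.28,.1);P=np.array([proj(p,(o[0]+30*np.cos(t),o[1]+30*np.sin(t),z)) for t in a for z in(46.8,68.8)])
    print(o,P.min(0).round(1),P.max(0).round(1))
```

```text
nut [494.69514482 -25.51011958  68.8       ]
tip pixel pred [356.773064  325.0849998] [475.79439744   9.33877658  70.60193625]
0.72 163 238 254 198 210
(495.5, -19.5) [237.4 195.3] [254.2 210.1]
(497, -24) [238.4 195.8] [255.2 210.6]
(493, -24) [237.5 196.1] [254.3 210.9]
(495, -28) [238.5 196.5] [255.3 211.3]
```

Run:
```python
from h import *
p=snapshot("side")
cv2.imwrite("pics/side3.png",cv2.resize(p["image"][168:213,215:275,::-1],None,fx=13,fy=13,interpolation=cv2.INTER_NEAREST))
for z in (53.6,87.6): print(z,(proj(p,[475.8,9.3,z])-[214.5,167.5])*13)
```

```text
53.6 [293.84275116 437.32706314]
87.6 [292.45789556 336.95652021]
```

View pics/side3.png

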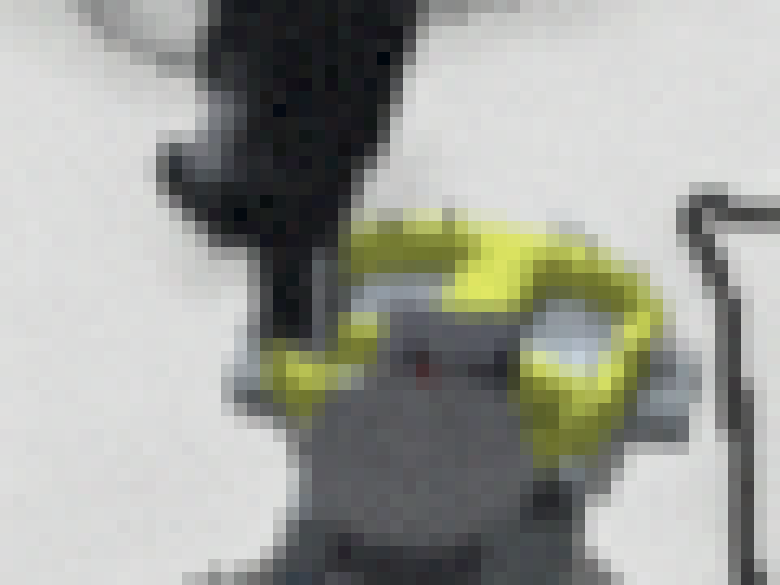

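Run:
```python
from h import *
p=snapshot("side")
a=np.radians(14.08);y=np.array([np.sin(a),-np.cos(a),0]);x=np.array([np.cos(a),np.sin(a),0])
T=np.array([146.,-582,215.6])
for sg in(-1,1):
    for z in(-17,-4,17): print(sg,z,[(proj(p,T+sg*k*y+[0,0,z])*1.5625).round(0).tolist() for k in(43,57)])
I=cv2.imread("pics/side0.png")
cv2.imwrite("pics/side4.png",cv2.resize(I[380:560,300:460],None,fx=3.3,fy=3.3))
```

```text
-1 -17 [[353.0, 491.0], [347.0, 486.0]]
-1 -4 [[353.0, 485.0], [347.0, 480.0]]
-1 17 [[353.0, 475.0], [346.0, 470.0]]
1 -17 [[395.0, 525.0], [402.0, 531.0]]
1 -4 [[395.0, 519.0], [402.0, 525.0]]
1 17 [[395.0, 509.0], [403.0, 515.0]]
```

View pics/side4.png

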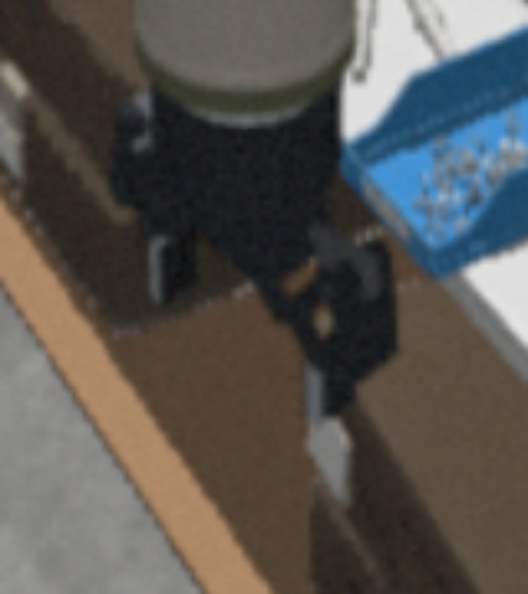

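The tips show about 25–34 mm higher in the side pictures than the given tool geometry predicts. I'll back off and check with the top camera before going lower.

```bash
python3 -m handwheel '[[-1,-0.7,0,0,0,0,0],[-1,-0.7,0,0,0,0,0],[-1,-0.7,0,0,0,0,0],[-1,0,0,0,0,0,0]]'
python3 - <<'E'
from h import *
p=snapshot("top");s=sense();P=s["tool_pos"];print(P)
I=p["image"][150:225,220:320,::-1].copy();I=cv2.resize(I,None,fx=8,fy=8,interpolation=cv2.INTER_CUBIC)
a=np.radians(s["tcp_rot"][2]);x=np.array([np.cos(a),np.sin(a),0]);y=np.array([np.sin(a),-np.cos(a),0])
def dr(Q,c): cv2.polylines(I,[np.array([(proj(p,q)-[219.5,149.5])*8 for q in Q]).round().astype(int)],True,c,1)
dr([P+[0,0,-17]+11*i*x+14.5*j*y for i,j in((1,1),(1,-1),(-1,-1),(-1,1))],(255,0,255))
dr([P+[0,0,52]+38*i*x+42*j*y for i,j in((1,1),(1,-1),(-1,-1),(-1,1))],(0,0,255))
o=np.array([495,-20.5,68.8]);dr([o+[30*np.cos(t),30*np.sin(t),0] for t in np.arange(0,6.28,.2)],(0,255,0))
cv2.imwrite("pics/top2.png",I)
E
```

```text
time: 7.58
tool_pos: [462.6, 27.7, 70.4]
tcp_rot: [180.0, 0.0, -54.6]
ft_force: [-0.6, -0.1, -0.1]
finger_gap: -0.1
grip_force: 0.0
[463.0897888   27.25169402  70.48997443]
```

View pics/top2.png

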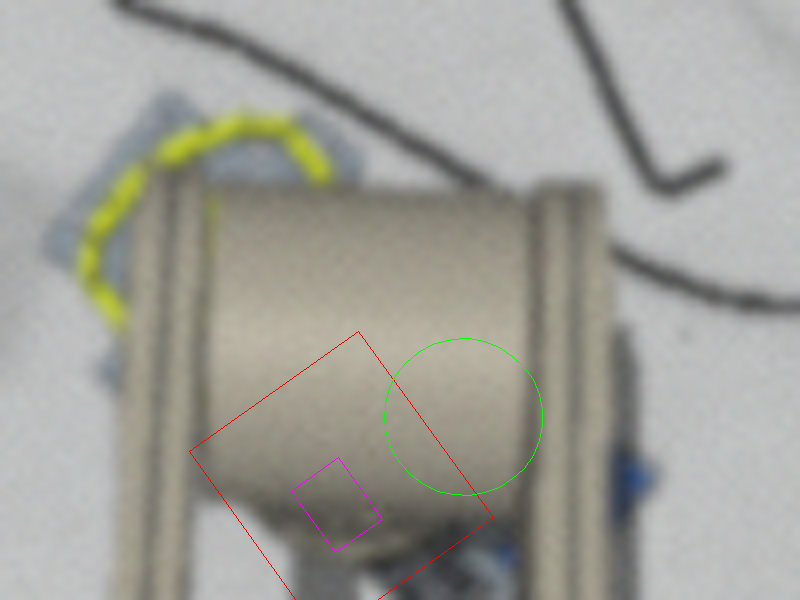

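The top crop puts the gripper within about 10 mm of where it should be in xy, so the tips really are higher than stated. Beside the plate is open air, so I'll descend there and track the tip numerically in the side view.

```bash
cat >> h.py <<'E'
def tip():
    "dark fingertip's lowest pixel in the side view and the height it means at the reported x, y"
    p=snapshot("side");P=sense()["tool_pos"];u,v=proj(p,P)
    m=(p["image"].max(2)<75).astype(np.uint8)
    u0,v0=int(u)-12,int(v)-45
    n,l,st,ce=cv2.connectedComponentsWithStats(m[v0:v0+65,u0:u0+24],connectivity=4)
    k=1+np.argmax(st[1:,4]);ys,xs=np.nonzero(l==k);b=ys.max()
    print("tool",P.round(1),"pred tcp px",(u,v),"blob bottom",b+v0,"cols",xs[ys>=b-1].min()+u0,xs[ys>=b-1].max()+u0)
    zs=np.arange(0,150.);r=[proj(p,[P[0],P[1],z])[1] for z in zs];print("z tip",np.interp(-(b+v0+.5),-np.array(r),zs))
    return p
E
python3 -c "from h import *;tip()"
python3 -m handwheel '[[-1,0,0,0.5,0,0,0],[-1,0,0,0.5,0,0,0],[-1,0,0,0.5,0,0,0],[-1,0,0,0.5,0,0,0],[-1,0,0,0.5,0,0,0],[-1,0,0,0.5,0,0,0],[-1,0,0,0,0,0,0]]'
python3 -c "from h import *;tip()"
```

```text
tool [463.5  26.9  70.6] pred tcp px (np.float64(231.66849716106643), np.float64(195.8855045065312)) blob bottom 192 cols 230 233
z tip 85.48147977183405
time: 8.27
tool_pos: [462.7, 26.5, 39.1]
tcp_rot: [179.9, 0.1, -54.7]
ft_force: [-0.3, -0.0, -0.1]
finger_gap: -0.2
grip_force: 0.0
tool [463.   26.4  39.7] pred tcp px (np.float64(231.76153216475203), np.float64(202.93620526734858)) blob bottom 199 cols 230 233
z tip 55.066285981376204
```

```bash
python3 -m handwheel '[[-1,0.3,0,0,0,0,0],[-1,0.3,0,0,0,0,0],[-1,0.3,0,0,0,0,0],[-1,0.1,0,0,0,0,0],[-1,0,0,0,0,0,0]]'
python3 -m handwheel '[[-1,0.1,0,0,0,0,0],[-1,0.1,0,0,0,0,0],[-1,0,0,0,0,0,0]]'
python3 -m handwheel '[[-1,0.1,0,0,0,0,0],[-1,0.1,0,0,0,0,0],[-1,0,0,0,0,0,0]]'
```

```text
time: 8.73
tool_pos: [469.9, 18.0, 40.9]
tcp_rot: [-180.0, -0.0, -54.7]
ft_force: [0.5, 0.3, -0.2]
finger_gap: 0.2
grip_force: 0.0
time: 8.98
tool_pos: [470.7, 16.6, 40.6]
tcp_rot: [-180.0, -0.0, -54.7]
ft_force: [-0.4, 0.1, 0.1]
finger_gap: -0.2
grip_force: 0.0
time: 9.23
tool_pos: [471.9, 14.9, 40.6]
tcp_rot: [-180.0, -0.0, -54.7]
ft_force: [0.5, -0.3, 0.5]
finger_gap: -0.0
grip_force: 0.0
```

```bash
python3 -m handwheel '[[-1,0.1,0,0,0,0,0],[-1,0,0,0,0,0,0]]'
python3 -m handwheel '[[-1,0.1,0,0,0,0,0],[-1,0,0,0,0,0,0]]'
python3 -c "from h import *;tip()"
```

```text
time: 9.4
tool_pos: [472.2, 14.3, 40.5]
tcp_rot: [180.0, 0.0, -54.7]
ft_force: [-0.8, 0.8, 0.3]
finger_gap: 0.0
grip_force: 0.3
time: 9.57
tool_pos: [472.4, 14.1, 40.5]
tcp_rot: [180.0, 0.1, -54.7]
ft_force: [-3.7, 3.9, 3.5]
finger_gap: 0.2
grip_force: 2.7
tool [472.4  14.1  40.5] pred tcp px (np.float64(235.68153538468854), np.float64(203.67450226974094)) blob bottom 200 cols 234 237
z tip 54.73234455114908
```

Contact is on the rim: about 42 mm to the nut axis, matching 30 + 11 mm. The force is about 5.5 N and the stiffness about 6 N/mm. The rows now orbit the nut while turning with it, and I'll watch the force.

```bash
python3 -m handwheel '[[-1,0.06,0.41,0,0,0,-0.1],[-1,0.02,0.41,0,0,0,-0.1],[-1,0.02,0.41,0,0,0,-0.1],[-1,0.02,0.41,0,0,0,-0.1]]'
python3 -m handwheel '[[-1,0.02,0.41,0,0,0,-0.1],[-1,0.02,0.41,0,0,0,-0.1],[-1,0.02,0.41,0,0,0,-0.1],[-1,0.02,0.41,0,0,0,-0.1]]'
```

```text
time: 9.95
tool_pos: [460.8, 2.3, 40.5]
tcp_rot: [-180.0, 0.2, -31.4]
ft_force: [-7.0, 6.4, 7.3]
finger_gap: -0.1
grip_force: 4.6
time: 10.28
tool_pos: [454.6, -13.6, 40.3]
tcp_rot: [-180.0, 0.2, -8.5]
ft_force: [-8.8, 2.8, 6.5]
finger_gap: -0.2
grip_force: 4.2
```

```bash
cat >> h.py <<'E'
def mark(name="side"):
    p=snapshot(name);I=p["image"].astype(int);o=np.array([495,-21,69])
    u,v=proj(p,o).astype(int);w=14 if name=="top" else 12
    S=I[v-w:v+w,u-w:u+w];e=S[...,0]-np.maximum(S[...,1],S[...,2])
    ys,xs=np.nonzero(e>25)
    if len(xs)==0: print(name,"no mark",e.max());return
    W=e[ys,xs];X=ray(p,((xs*W).sum()/W.sum()+u-w,(ys*W).sum()/W.sum()+v-w),69)-o
    print(name,"mark n",len(xs),"r",np.hypot(*X[:2]).round(1),"angle",np.degrees(np.arctan2(X[1],X[0])).round(0))
E
python3 -c "
from h import *
mark();mark('top')
tip()"
```

```text
side no mark 12
top no mark 9
tool [454.5 -14.1  40.2] pred tcp px (np.float64(235.21531458934993), np.float64(209.22044975613528)) blob bottom 205 cols 235 239
z tip 56.740837775770025
```

```bash
python3 -m handwheel '[[-1,0.02,0.41,0,0,0,-0.1],[-1,0.02,0.41,0,0,0,-0.1],[-1,0.02,0.41,0,0,0,-0.1],[-1,0.02,0.41,0,0,0,-0.1],[-1,0.02,0.41,0,0,0,-0.1],[-1,0.02,0.41,0,0,0,-0.1]]'
python3 -m handwheel '[[-1,0.02,0.41,0,0,0,-0.1],[-1,0.02,0.41,0,0,0,-0.1],[-1,0.02,0.41,0,0,0,-0.1],[-1,0.02,0.41,0,0,0,-0.1],[-1,0.02,0.41,0,0,0,-0.1],[-1,0.02,0.41,0,0,0,-0.1]]'
```

```text
time: 10.93
tool_pos: [458.5, -38.6, 40.3]
tcp_rot: [-180.0, 0.2, 25.8]
ft_force: [-5.6, -1.5, 4.6]
finger_gap: -0.0
grip_force: 3.0
time: 11.43
tool_pos: [476.0, -56.4, 40.4]
tcp_rot: [-180.0, 0.0, 60.2]
ft_force: [-0.4, -0.5, -0.2]
finger_gap: -0.2
grip_force: 0.3
```

```bash
python3 -m handwheel '[[-1,0.1,-0.07,0,0,0,0],[-1,0.12,-0.07,0,0,0,0],[-1,0.02,0.4,0,0,0,-0.1],[-1,0.02,0.4,0,0,0,-0.1],[-1,0.02,0.4,0,0,0,-0.1]]'
python3 -m handwheel '[[-1,0.02,0.4,0,0,0,-0.1],[-1,0.02,0.4,0,0,0,-0.1],[-1,0.02,0.4,0,0,0,-0.1],[-1,0.02,0.4,0,0,0,-0.1],[-1,0.02,0.4,0,0,0,-0.1],[-1,0.02,0.4,0,0,0,-0.1]]'
python3 -c "
from h import *
print(sense()['joint_pos'].round(1));mark();mark('top')"
```

```text
time: 11.85
tool_pos: [486.7, -59.6, 40.7]
tcp_rot: [-180.0, 0.2, 77.2]
ft_force: [-3.5, -8.9, 0.9]
finger_gap: -0.0
grip_force: 4.8
time: 12.35
tool_pos: [511.4, -57.2, 40.9]
tcp_rot: [180.0, 0.1, 111.6]
ft_force: [0.6, -5.4, -1.0]
finger_gap: -0.2
grip_force: 2.4
[-1.200e+01  3.400e+00  1.087e+02 -1.000e-01  6.780e+01 -3.350e+01]
side mark n 1 r 17.8 angle -143.0
top no mark 23
```

```bash
python3 -m handwheel '[[-1,0.05,0.4,0,0,0,-0.1],[-1,0.04,0.4,0,0,0,-0.1],[-1,0.02,0.4,0,0,0,-0.1],[-1,0.02,0.4,0,0,0,-0.1],[-1,0.02,0.4,0,0,0,-0.1],[-1,0.02,0.4,0,0,0,-0.1]]'
python3 -m handwheel '[[-1,0.02,0.4,0,0,0,-0.1],[-1,0.02,0.4,0,0,0,-0.1],[-1,0.02,0.4,0,0,0,-0.1],[-1,0.02,0.4,0,0,0,-0.1],[-1,0.02,0.4,0,0,0,-0.1],[-1,0.02,0.4,0,0,0,-0.1]]'
python3 -c "
from h import *
print(sense()['joint_pos'].round(1));mark();mark('top')"
```

```text
time: 12.95
tool_pos: [529.8, -41.1, 40.9]
tcp_rot: [180.0, 0.1, 145.9]
ft_force: [1.3, -2.1, 0.2]
finger_gap: -0.2
grip_force: 1.1
time: 13.45
tool_pos: [536.0, -17.6, 40.5]
tcp_rot: [180.0, -0.0, -179.8]
ft_force: [0.7, -0.9, -0.4]
finger_gap: -0.1
grip_force: 0.0
[ -7.4   6.7 105.2   0.   68.1 -97.6]
side mark n 4 r 21.2 angle -96.0
top mark n 5 r 19.4 angle -101.0
```

The force is fading and the mark is at about 262°, which means roughly 208° turned from about 54°. A better centre is (494.9,-19.6). I'll recentre, press again and finish this stroke.

```bash
python3 -m handwheel '[[-1,0.1,-0.1,0,0,0,0],[-1,0.07,-0.1,0,0,0,0],[-1,0.02,0.4,0,0,0,-0.1],[-1,0.02,0.4,0,0,0,-0.1],[-1,0.02,0.4,0,0,0,-0.1],[-1,0.02,0.4,0,0,0,-0.1]]'
python3 -m handwheel '[[-1,0.02,0.4,0,0,0,-0.1],[-1,0.02,0.4,0,0,0,-0.1],[-1,0.02,0.4,0,0,0,-0.1],[-1,0.02,0.4,0,0,0,-0.1]]'
python3 -c "
from h import *
print(sense()['joint_pos'].round(1));mark();mark('top')"
```

```text
time: 14.05
tool_pos: [532.4, -4.7, 41.0]
tcp_rot: [-179.9, 0.2, -156.8]
ft_force: [5.4, 1.1, -4.0]
finger_gap: -0.2
grip_force: 3.0
time: 14.38
tool_pos: [523.2, 9.0, 41.0]
tcp_rot: [-179.9, 0.1, -133.9]
ft_force: [6.3, 3.9, -3.0]
finger_gap: 0.2
grip_force: 3.1
[-4.700e+00  4.600e+00  1.074e+02  1.000e-01  6.780e+01 -1.408e+02]
side no mark 14
top no mark 16
```

```bash
python3 -m handwheel '[[-1,-0.4,0,0,0,0,0],[-1,-0.45,0,0,0,0,0],[-1,0.035,-0.58,0,0,0,0.12],[-1,0.035,-0.58,0,0,0,0.12],[-1,0.035,-0.58,0,0,0,0.12],[-1,0.035,-0.58,0,0,0,0.12],[-1,0.035,-0.58,0,0,0,0.12],[-1,0.035,-0.58,0,0,0,0.12],[-1,0.035,-0.58,0,0,0,0.12],[-1,0.035,-0.58,0,0,0,0.12],[-1,0.035,-0.58,0,0,0,0.12],[-1,0.035,-0.58,0,0,0,0.12]]'
python3 -c "
from h import *
mark();mark('top')"
python3 -m handwheel '[[-1,0.035,-0.58,0,0,0,0.12],[-1,0.035,-0.58,0,0,0,0.12],[-1,0.035,-0.58,0,0,0,0.12],[-1,0.035,-0.58,0,0,0,0.12],[-1,0.035,-0.58,0,0,0,0.12],[-1,0.035,-0.58,0,0,0,0.12],[-1,0.035,-0.58,0,0,0,0.12],[-1,0.035,-0.58,0,0,0,0.12],[-1,0.035,-0.58,0,0,0,0.12],[-1,0.035,-0.58,0,0,0,0.12],[-1,0.035,-0.58,0,0,0,0.12],[-1,0.035,-0.58,0,0,0,0.12]]'
python3 -m handwheel '[[-1,0.035,-0.58,0,0,0,0.12],[-1,0.035,-0.58,0,0,0,0.12],[-1,0.035,-0.58,0,0,0,0.12],[-1,0.035,-0.58,0,0,0,0.12],[-1,0.035,-0.58,0,0,0,0.12],[-1,0.035,-0.58,0,0,0,0.12],[-1,0.035,-0.58,0,0,0,0.12],[-1,0.035,-0.58,0,0,0,0.12],[-1,0.035,-0.58,0,0,0,0.12],[-1,0.035,-0.58,0,0,0,0.12],[-1,0.035,-0.58,0,0,0,0.12],[-1,0.035,-0.58,0,0,0,0.12]]'
python3 -m handwheel '[[-1,0.035,-0.58,0,0,0,0.12],[-1,0.035,-0.58,0,0,0,0.12],[-1,0.035,-0.58,0,0,0,0.12],[-1,0.035,-0.58,0,0,0,0.12],[-1,0.035,-0.58,0,0,0,0.12],[-1,0.035,-0.58,0,0,0,0.12],[-1,0,0,0,0,0,0]]'
python3 -c "
from h import *
s=sense();print(s['joint_pos'].round(1));mark();mark('top')
a=np.radians(s['tcp_rot'][2]);v=np.array([494.9,-19.6])-s['tool_pos'][:2];print('radial',v@[np.cos(a),np.sin(a)],'lat',v@[np.sin(a),-np.cos(a)])"
```

```text
time: 15.48
tool_pos: [539.1, -39.3, 40.4]
tcp_rot: [-180.0, -0.0, 156.8]
ft_force: [0.1, 0.2, 0.2]
finger_gap: -0.3
grip_force: 0.0
side mark n 4 r 21.1 angle -51.0
top mark n 9 r 19.3 angle -55.0
time: 16.58
tool_pos: [481.5, -66.8, 40.6]
tcp_rot: [-180.0, 0.0, 74.7]
ft_force: [0.3, 0.1, 0.1]
finger_gap: -0.0
grip_force: 0.0
time: 17.58
tool_pos: [446.3, -13.1, 40.6]
tcp_rot: [180.0, 0.0, -7.8]
ft_force: [0.6, 0.1, 0.1]
finger_gap: -0.3
grip_force: 0.0
time: 18.17
tool_pos: [463.2, 17.2, 40.8]
tcp_rot: [-180.0, -0.0, -49.1]
ft_force: [0.1, 0.3, 0.1]
finger_gap: -0.1
grip_force: 0.0
[ -4.2  -4.6 116.6   0.   67.9 134.9]
side no mark 23
top no mark 11
radial 48.515332336365226 lat 0.1310735707035262
```

```bash
python3 -m handwheel '[[-1,0.3,0,0,0,0,0],[-1,0.3,0,0,0,0,0],[-1,0.15,0,0,0,0,0],[-1,0.13,0,0,0,0,0],[-1,0.02,0.4,0,0,0,-0.1],[-1,0.02,0.4,0,0,0,-0.1],[-1,0.02,0.4,0,0,0,-0.1],[-1,0.02,0.4,0,0,0,-0.1]]'
python3 -m handwheel '[[-1,0.02,0.4,0,0,0,-0.1],[-1,0.02,0.4,0,0,0,-0.1],[-1,0.02,0.4,0,0,0,-0.1],[-1,0.02,0.4,0,0,0,-0.1],[-1,0.02,0.4,0,0,0,-0.1],[-1,0.02,0.4,0,0,0,-0.1]]'
```

```text
time: 18.93
tool_pos: [457.9, -2.5, 40.6]
tcp_rot: [-180.0, 0.1, -25.7]
ft_force: [-3.1, 3.8, 3.3]
finger_gap: -0.1
grip_force: 2.4
time: 19.43
tool_pos: [454.4, -26.5, 40.4]
tcp_rot: [-180.0, 0.1, 8.7]
ft_force: [-2.1, 1.8, 0.6]
finger_gap: 0.1
grip_force: 0.9
```

```bash
python3 -m handwheel '[[-1,0.06,0.4,0,0,0,-0.1],[-1,0.06,0.4,0,0,0,-0.1],[-1,0.03,0.4,0,0,0,-0.1],[-1,0.03,0.4,0,0,0,-0.1],[-1,0.02,0.4,0,0,0,-0.1],[-1,0.02,0.4,0,0,0,-0.1]]'
python3 -c "
from h import *
s=sense()
a=np.radians(s['tcp_rot'][2]);v=np.array([494.9,-19.6])-s['tool_pos'][:2];print('radial',v@[np.cos(a),np.sin(a)],'lat',v@[np.sin(a),-np.cos(a)])"
```

```text
time: 19.93
tool_pos: [465.4, -48.3, 40.5]
tcp_rot: [-180.0, 0.1, 43.1]
ft_force: [-3.7, -1.3, 4.2]
finger_gap: -0.3
grip_force: 2.2
radial 41.13607662869108 lat -0.8223724622304426
```

```bash
python3 -m handwheel '[[-1,0.06,0.38,0,0,0,-0.1],[-1,0.06,0.38,0,0,0,-0.1],[-1,0.04,0.4,0,0,0,-0.1],[-1,0.02,0.4,0,0,0,-0.1],[-1,0.02,0.4,0,0,0,-0.1],[-1,0.02,0.4,0,0,0,-0.1]]'
python3 -m handwheel '[[-1,0.025,0.39,0,0,0,-0.1],[-1,0.025,0.39,0,0,0,-0.1],[-1,0.025,0.4,0,0,0,-0.1],[-1,0.025,0.4,0,0,0,-0.1],[-1,0.02,0.4,0,0,0,-0.1],[-1,0.02,0.4,0,0,0,-0.1]]'
```

```text
time: 20.43
tool_pos: [486.9, -59.9, 40.7]
tcp_rot: [-180.0, 0.1, 77.4]
ft_force: [-2.5, -4.5, 1.8]
finger_gap: 0.0
grip_force: 2.7
time: 20.93
tool_pos: [511.0, -57.5, 40.9]
tcp_rot: [180.0, 0.1, 111.8]
ft_force: [-0.3, -2.9, 0.4]
finger_gap: 0.2
grip_force: 1.3
```

```bash
python3 -m handwheel '[[-1,0.08,0.39,0,0,0,-0.1],[-1,0.06,0.39,0,0,0,-0.1],[-1,0.04,0.39,0,0,0,-0.1],[-1,0.03,0.39,0,0,0,-0.1],[-1,0.03,0.39,0,0,0,-0.1],[-1,0.03,0.39,0,0,0,-0.1]]'
python3 -m handwheel '[[-1,0.03,0.39,0,0,0,-0.1],[-1,0.03,0.39,0,0,0,-0.1],[-1,0.03,0.39,0,0,0,-0.1],[-1,0.03,0.39,0,0,0,-0.1],[-1,0.03,0.39,0,0,0,-0.1],[-1,0.03,0.39,0,0,0,-0.1]]'
python3 -c "
from h import *
mark();mark('top')"
```

```text
time: 21.43
tool_pos: [529.2, -41.8, 41.2]
tcp_rot: [180.0, 0.2, 146.2]
ft_force: [3.7, -3.9, -0.3]
finger_gap: 0.2
grip_force: 2.3
time: 21.93
tool_pos: [535.6, -18.9, 41.3]
tcp_rot: [-180.0, 0.2, -179.4]
ft_force: [4.0, -1.5, -0.4]
finger_gap: -0.1
grip_force: 2.0
side mark n 6 r 21.0 angle 152.0
top mark n 8 r 22.4 angle 163.0
```

```bash
python3 -m handwheel '[[-1,0.05,0.39,0,0,0,-0.1],[-1,0.04,0.39,0,0,0,-0.1],[-1,0.03,0.39,0,0,0,-0.1],[-1,0.02,0.39,0,0,0,-0.1],[-1,0.02,0.39,0,0,0,-0.1],[-1,0.02,0.39,0,0,0,-0.1],[-1,0.02,0.39,0,0,0,-0.1],[-1,0.02,0.39,0,0,0,-0.1]]'
python3 -m handwheel '[[-1,-0.4,0,0,0,0,0],[-1,-0.45,0,0,0,0,0],[-1,0.035,-0.58,0,0,0,0.12],[-1,0.035,-0.58,0,0,0,0.12],[-1,0.035,-0.58,0,0,0,0.12],[-1,0.035,-0.58,0,0,0,0.12],[-1,0.035,-0.58,0,0,0,0.12],[-1,0.035,-0.58,0,0,0,0.12],[-1,0.035,-0.58,0,0,0,0.12],[-1,0.035,-0.58,0,0,0,0.12],[-1,0.035,-0.58,0,0,0,0.12],[-1,0.035,-0.58,0,0,0,0.12]]'
python3 -c "
from h import *
mark();mark('top')"
```

```text
time: 22.7
tool_pos: [522.6, 9.8, 41.4]
tcp_rot: [-179.9, 0.1, -133.8]
ft_force: [3.5, 3.2, 1.2]
finger_gap: -0.0
grip_force: 2.1
time: 23.7
tool_pos: [538.2, -38.2, 40.1]
tcp_rot: [-180.0, -0.1, 156.7]
ft_force: [-0.1, 0.1, 0.6]
finger_gap: 0.1
grip_force: 0.0
side mark n 4 r 17.6 angle -148.0
top mark n 8 r 20.5 angle -149.0
```

```bash
python3 -m handwheel '[[-1,0.035,-0.58,0,0,0,0.12],[-1,0.035,-0.58,0,0,0,0.12],[-1,0.035,-0.58,0,0,0,0.12],[-1,0.035,-0.58,0,0,0,0.12],[-1,0.035,-0.58,0,0,0,0.12],[-1,0.035,-0.58,0,0,0,0.12],[-1,0.035,-0.58,0,0,0,0.12],[-1,0.035,-0.58,0,0,0,0.12],[-1,0.035,-0.58,0,0,0,0.12],[-1,0.035,-0.58,0,0,0,0.12],[-1,0.035,-0.58,0,0,0,0.12],[-1,0.035,-0.58,0,0,0,0.12]]'
python3 -m handwheel '[[-1,0.035,-0.58,0,0,0,0.12],[-1,0.035,-0.58,0,0,0,0.12],[-1,0.035,-0.58,0,0,0,0.12],[-1,0.035,-0.58,0,0,0,0.12],[-1,0.035,-0.58,0,0,0,0.12],[-1,0.035,-0.58,0,0,0,0.12],[-1,0.035,-0.58,0,0,0,0.12],[-1,0.035,-0.58,0,0,0,0.12],[-1,0.035,-0.58,0,0,0,0.12],[-1,0.035,-0.58,0,0,0,0.12],[-1,0.035,-0.58,0,0,0,0.12],[-1,0,0,0,0,0,0]]'
python3 -c "
from h import *
s=sense()
a=np.radians(s['tcp_rot'][2]);v=np.array([494.9,-19.6])-s['tool_pos'][:2];print('radial',v@[np.cos(a),np.sin(a)],'lat',v@[np.sin(a),-np.cos(a)])"
```

```text
time: 24.8
tool_pos: [480.6, -65.7, 40.4]
tcp_rot: [-180.0, 0.0, 74.6]
ft_force: [-0.8, -0.6, -0.3]
finger_gap: 0.1
grip_force: 0.0
time: 25.8
tool_pos: [445.0, -17.4, 40.5]
tcp_rot: [-180.0, 0.0, -1.0]
ft_force: [-0.2, -0.0, -0.4]
finger_gap: 0.0
grip_force: 0.0
radial 49.88632125028608 lat 1.2786946130555021
```

```bash
python3 -m handwheel '[[-1,0.3,0.13,0,0,0,0],[-1,0.3,0,0,0,0,0],[-1,0.22,0,0,0,0,0],[-1,0.22,0,0,0,0,0],[-1,0.025,0.4,0,0,0,-0.1],[-1,0.025,0.4,0,0,0,-0.1],[-1,0.025,0.4,0,0,0,-0.1],[-1,0.025,0.4,0,0,0,-0.1]]'
python3 -m handwheel '[[-1,0.025,0.39,0,0,0,-0.1],[-1,0.025,0.39,0,0,0,-0.1],[-1,0.025,0.39,0,0,0,-0.1],[-1,0.025,0.39,0,0,0,-0.1],[-1,0.025,0.39,0,0,0,-0.1],[-1,0.025,0.39,0,0,0,-0.1]]'
```

```text
time: 26.47
tool_pos: [457.3, -36.0, 40.2]
tcp_rot: [-179.9, 0.2, 22.5]
ft_force: [-8.1, -0.6, 6.2]
finger_gap: 0.4
grip_force: 3.8
time: 26.97
tool_pos: [473.0, -54.4, 40.5]
tcp_rot: [-179.9, 0.1, 56.9]
ft_force: [-4.1, -4.0, 3.7]
finger_gap: 0.5
grip_force: 3.0
```

```bash
python3 -m handwheel '[[-1,0.03,0.39,0,0,0,-0.1],[-1,0.03,0.39,0,0,0,-0.1],[-1,0.025,0.39,0,0,0,-0.1],[-1,0.025,0.39,0,0,0,-0.1],[-1,0.025,0.39,0,0,0,-0.1],[-1,0.025,0.39,0,0,0,-0.1]]'
```

```text
time: 27.47
tool_pos: [496.3, -60.7, 40.7]
tcp_rot: [-180.0, 0.1, 91.2]
ft_force: [-1.3, -5.2, 1.5]
finger_gap: 0.1
grip_force: 2.3
```

```bash
python3 -m handwheel '[[-1,0.04,0.39,0,0,0,-0.1],[-1,0.03,0.39,0,0,0,-0.1],[-1,0.03,0.39,0,0,0,-0.1],[-1,0.03,0.39,0,0,0,-0.1],[-1,0.03,0.39,0,0,0,-0.1],[-1,0.03,0.39,0,0,0,-0.1]]'
python3 -m handwheel '[[-1,0.03,0.39,0,0,0,-0.1],[-1,0.03,0.39,0,0,0,-0.1],[-1,0.03,0.39,0,0,0,-0.1],[-1,0.03,0.39,0,0,0,-0.1],[-1,0.03,0.39,0,0,0,-0.1],[-1,0.03,0.39,0,0,0,-0.1]]'
python3 -c "
from h import *
mark();mark('top');print(sense()['joint_pos'].round(1))"
```

```text
time: 27.97
tool_pos: [518.9, -52.8, 41.0]
tcp_rot: [180.0, 0.1, 125.6]
ft_force: [1.4, -4.1, -0.4]
finger_gap: -0.2
grip_force: 2.4
time: 28.47
tool_pos: [533.1, -33.7, 41.2]
tcp_rot: [-180.0, 0.2, 160.0]
ft_force: [4.3, -2.1, -0.4]
finger_gap: 0.1
grip_force: 2.5
side no mark 21
top no mark 22
[ -9.    6.2 105.7  -0.   67.9 -79. ]
```

```bash
python3 -m handwheel '[[-1,0.04,0.39,0,0,0,-0.1],[-1,0.03,0.39,0,0,0,-0.1],[-1,0.03,0.39,0,0,0,-0.1],[-1,0.03,0.39,0,0,0,-0.1],[-1,0.03,0.39,0,0,0,-0.1],[-1,0.02,0.39,0,0,0,-0.1],[-1,0.02,0.39,0,0,0,-0.1],[-1,0.02,0.39,0,0,0,-0.1]]'
python3 -m handwheel '[[-1,-0.4,0,0,0,0,0],[-1,-0.8,0,0,0,0,0],[-1,-1,0,0,0,0,0],[-1,0,0,-2,0,0,0],[-1,0,0,-2,0,0,0],[-1,0,0,-2,0,0,0],[-1,0,0,-2,0,0,0],[-1,0,0,0,0,0,0]]'
python3 -c "
from h import *
mark();mark('top');print(sense()['joint_pos'].round(1))
p=snapshot('side')
print([(np.round(d['location'],1).tolist(),round(d['conf'],2)) for q in('strap_toe','nut_top') for d in place_of(p,q)[:1]])
u,v=proj(p,(510,0,60)).astype(int)
cv2.imwrite('pics/side9.png',cv2.resize(p['image'][v-35:v+35,u-45:u+45,::-1],None,fx=8,fy=8,interpolation=cv2.INTER_CUBIC))"
```

```text
time: 29.23
tool_pos: [531.4, -2.2, 41.4]
tcp_rot: [-179.9, 0.2, -154.2]
ft_force: [5.1, 2.8, -0.7]
finger_gap: 0.0
grip_force: 2.6
time: 29.9
tool_pos: [552.6, 7.0, 125.4]
tcp_rot: [-179.8, 0.3, -154.7]
ft_force: [0.6, -0.1, 1.1]
finger_gap: 0.1
grip_force: 0.0
side mark n 2 r 26.8 angle 55.0
top mark n 3 r 22.5 angle 61.0
[  -4.6    3.4   99.6   -0.    76.9 -119.9]
[([547.9, 45.4, 44.9], 0.52), ([493.3, -20.3, 72.4], 0.6)]
```

View pics/side9.png

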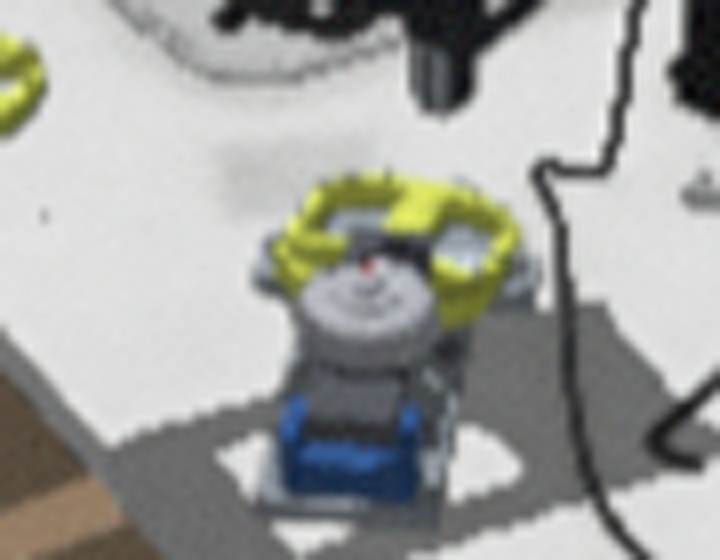

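The mark is back at 55–61°, where it began, so the nut is at two turns within a few degrees. The nut's face is at (368,300) of the crop, with the red mark at (367,263) next to the strap. Next I'll go above the pedal, ahead of the toe, with the tool's x axis pointing towards the stud.

```bash
python3 -m handwheel '[[-1,0,0,0,0,0,-0.112],[-1,0,0,0,0,0,-0.112],[-1,0,0,0,0,0,-0.112],[-1,0,0,0,0,0,-0.112],[-1,-1.4,0.7,0,0,0,0],[-1,-1.4,0.7,0,0,0,0],[-1,-1.4,0.7,0,0,0,0],[-1,-1.3,0.7,0,0,0,0],[-1,0,0,0,0,0,0]]'
python3 -m handwheel '[[-1,0,0,2,0,0,0],[-1,0,0,2,0,0,0],[-1,0,0,2,0,0,0],[-1,0,0,1,0,0,0],[-1,0,0,0,0,0,0],[-1,0,0,0,0,0,0]]'
python3 -c "
from h import *
p=tip();s=sense();print(s['joint_pos'].round(1))
C=np.array([494.9,-19.6]);f=np.array([.629,.777]);v=s['tool_pos'][:2]-C;print('along',v@f,'lat(+x fix)',v@[f[1],-f[0]])
t=snapshot('top')
print([(q,np.round(d['location'],1).tolist(),round(d['conf'],2)) for q in('strap_toe','pedal') for d in place_of(p,q)[:1]])"
```

```text
time: 30.9
tool_pos: [561.3, 69.9, 119.1]
tcp_rot: [179.9, -0.0, -128.8]
ft_force: [-0.0, 0.3, -0.6]
finger_gap: 0.2
grip_force: 0.0
time: 31.4
tool_pos: [561.1, 67.4, 49.8]
tcp_rot: [179.9, -0.1, -128.9]
ft_force: [-0.8, -0.4, -0.9]
finger_gap: 0.2
grip_force: 0.0
tool [562.2  67.4  51.1] pred tcp px (np.float64(249.31343525317556), np.float64(187.19983628848956)) blob bottom 184 cols 249 251
z tip 63.348524437874744
[   1.7   10.3  100.    -0.    69.7 -139.4]
along 109.93410647783892 lat(+x fix) -2.4957080433871934
[('strap_toe', [551.7, 50.0, 39.3], 0.7), ('pedal', [564.9, 65.5, 18.0], 0.82)]
```

```bash
python3 -m handwheel '[[-1,0,-0.2,0.8,0,0,0],[-1,0,0,0.6,0,0,0],[-1,0,0,0.5,0,0,0],[-1,0,0,0.2,0,0,0],[-1,0,0,0,0,0,0],[-1,0,0,0,0,0,0]]'
python3 -c "
from h import *
p=tip()"
python3 -m handwheel '[[-1,0,0,0.1,0,0,0],[-1,0,0,0.1,0,0,0],[-1,0,0,0,0,0,0]]'
```

```text
time: 32.1
tool_pos: [563.2, 66.5, 29.2]
tcp_rot: [180.0, -0.0, -128.9]
ft_force: [-0.9, 0.4, -0.2]
finger_gap: 0.1
grip_force: 0.0
tool [563.5  66.5  29.5] pred tcp px (np.float64(249.7190011301112), np.float64(191.90103268509841)) blob bottom 189 cols 250 250
z tip 40.62295267615147
time: 32.4
tool_pos: [563.5, 66.5, 27.6]
tcp_rot: [-180.0, 0.0, -128.9]
ft_force: [-0.4, 1.4, -0.0]
finger_gap: 0.1
grip_force: 0.0
```

```bash
python3 -m handwheel '[[-1,0,0,0.1,0,0,0],[-1,0.2,0,0.1,0,0,0],[-1,0.2,0,0,0,0,0],[-1,0.2,0,0,0,0,0],[-1,0.1,0,0,0,0,0],[-1,0,0,0,0,0,0]]'
python3 -m handwheel '[[-1,0.15,0,0,0,0,0],[-1,0.15,0,0,0,0,0],[-1,0,0,0,0,0,0]]'
python3 -m handwheel '[[-1,0.15,0,0,0,0,0],[-1,0.15,0,0,0,0,0],[-1,0,0,0,0,0,0]]'
python3 -c "
from h import *
s=sense()
C=np.array([494.9,-19.6]);f=np.array([.629,.777]);v=s['tool_pos'][:2]-C;print('along',v@f,'lat(+x fix)',v@[f[1],-f[0]])"
```

```text
time: 32.9
tool_pos: [558.9, 60.7, 25.6]
tcp_rot: [180.0, -0.0, -128.9]
ft_force: [-0.9, -1.2, -0.0]
finger_gap: 0.1
grip_force: 0.0
time: 33.15
tool_pos: [557.3, 58.7, 25.7]
tcp_rot: [-180.0, 0.0, -128.9]
ft_force: [0.6, 1.0, -0.3]
finger_gap: 0.3
grip_force: 0.3
time: 33.4
tool_pos: [555.4, 56.3, 25.7]
tcp_rot: [-180.0, 0.0, -128.9]
ft_force: [0.9, 0.4, 0.4]
finger_gap: -0.5
grip_force: 0.8
along 97.00803149677685 lat(+x fix) -0.7053394353970649
```

```bash
python3 -m handwheel '[[-1,0.15,0,0,0,0,0],[-1,0.15,0,0,0,0,0]]'
python3 -c "
from h import *
p=tip()
print([(q,np.round(d['location'],1).tolist(),round(d['conf'],2)) for q in('strap_toe','pedal') for d in place_of(p,q)[:1]])"
```

```text
time: 33.57
tool_pos: [553.6, 54.0, 25.7]
tcp_rot: [-180.0, 0.0, -128.9]
ft_force: [2.6, 1.5, -0.5]
finger_gap: 0.0
grip_force: 1.3
tool [553.4  53.7  25.7] pred tcp px (np.float64(249.17526295010217), np.float64(195.14578390012093)) blob bottom 196 cols 252 254
z tip 19.401705804793295
[('strap_toe', [547.7, 43.8, 42.1], 0.72), ('pedal', [561.5, 65.4, 16.7], 0.47)]
```

The strap is sliding at about 3 N. I'll keep pushing to its stop.

```bash
python3 -m handwheel '[[-1,0.3,0,0,0,0,0],[-1,0.3,0,0,0,0,0],[-1,0.3,0,0,0,0,0],[-1,0.3,0,0,0,0,0],[-1,0.3,0,0,0,0,0],[-1,0.3,0,0,0,0,0],[-1,0.3,0,0,0,0,0],[-1,0.3,0,0,0,0,0]]'
python3 -m handwheel '[[-1,0.3,0,0,0,0,0],[-1,0.3,0,0,0,0,0],[-1,0.15,0,0,0,0,0],[-1,0.15,0,0,0,0,0],[-1,0.1,0,0,0,0,0],[-1,0,0,0,0,0,0]]'
python3 -c "
from h import *
s=sense()
C=np.array([494.9,-19.6]);f=np.array([.629,.777]);v=s['tool_pos'][:2]-C;print('along',v@f,'lat(+x fix)',v@[f[1],-f[0]])
p=snapshot('side')
print([(q,np.round(d['location'],1).tolist(),round(d['conf'],2)) for q in('strap_toe','pedal') for d in place_of(p,q)[:1]])"
```

```text
time: 34.38
tool_pos: [538.3, 35.0, 25.7]
tcp_rot: [-180.0, 0.0, -128.9]
ft_force: [2.3, 1.9, -0.1]
finger_gap: -0.0
grip_force: 1.4
time: 34.88
tool_pos: [531.9, 27.4, 25.6]
tcp_rot: [180.0, -0.0, -128.9]
ft_force: [1.9, 0.5, 0.8]
finger_gap: 0.0
grip_force: 0.7
along 59.74571700456445 lat(+x fix) -0.8284364307216721
[('strap_toe', [493.1, -19.7, 69.8], 0.62), ('pedal', [563.4, 68.4, 17.4], 0.74)]
```

```bash
python3 -m handwheel '[[-1,0.1,0,0,0,0,0],[-1,0.1,0,0,0,0,0],[-1,0.1,0,0,0,0,0],[-1,0,0,0,0,0,0]]'
python3 -m handwheel '[[-1,0.1,0,0,0,0,0],[-1,0.1,0,0,0,0,0],[-1,0,0,0,0,0,0]]'
```

```text
time: 35.37
tool_pos: [529.8, 25.2, 25.4]
tcp_rot: [180.0, -0.0, -128.9]
ft_force: [1.8, 1.4, -0.8]
finger_gap: -0.1
grip_force: 0.9
time: 35.62
tool_pos: [528.6, 23.6, 25.4]
tcp_rot: [180.0, -0.0, -128.9]
ft_force: [0.3, 0.9, -0.4]
finger_gap: 0.3
grip_force: 0.8
```

```bash
python3 -m handwheel '[[-1,0.1,0,0,0,0,0],[-1,0.1,0,0,0,0,0]]'
python3 -m handwheel '[[-1,0.1,0,0,0,0,0],[-1,0,0,0,0,0,0]]'
```

```text
time: 35.78
tool_pos: [528.4, 23.2, 25.7]
tcp_rot: [-180.0, 0.1, -128.9]
ft_force: [6.4, 10.8, -5.2]
finger_gap: 0.2
grip_force: 6.5
time: 35.95
tool_pos: [528.3, 23.1, 25.7]
tcp_rot: [-180.0, 0.2, -128.9]
ft_force: [7.6, 11.1, -6.6]
finger_gap: 0.3
grip_force: 7.1
```

The strap is at its stop: the force rose to 13 N with no further travel. I'll back off along +y, lift clear and check.

```bash
python3 -m handwheel '[[-1,-0.3,0,0,0,0,0],[-1,-0.7,0,0,0,0,0],[-1,-0.7,0,0,0,0,0],[-1,0,0,-2,0,0,0],[-1,0,0,-3,0,0,0],[-1,0,0,-3,0,0,0],[-1,0,0,-3,0,0,0],[-1,0,0,-3,0,0,0],[-1,0,0,-2,0,0,0],[-1,0,0,0,0,0,0],[-1,0,0,0,0,0,0],[-1,0,0,0,0,0,0]]'
python3 -c "
from h import *
mark();mark('top')
for n in('side','top'):
  p=snapshot(n)
  print([(q,np.round(d['location'],1).tolist(),round(d['conf'],2)) for q in('strap_toe','pedal','nut_top','bottle','hex_key') for d in place_of(p,q)[:1]])
p=snapshot('side');u,v=proj(p,(510,0,60)).astype(int)
cv2.imwrite('pics/end.png',cv2.resize(p['image'][v-35:v+35,u-45:u+45,::-1],None,fx=8,fy=8,interpolation=cv2.INTER_CUBIC))"
```

```text
time: 36.95
tool_pos: [537.5, 34.6, 184.8]
tcp_rot: [180.0, -0.0, -128.9]
ft_force: [-0.4, -0.5, -0.2]
finger_gap: -0.1
grip_force: 0.0
side mark n 3 r 28.2 angle 57.0
top mark n 5 r 23.7 angle 59.0
[('pedal', [561.5, 67.2, 15.6], 0.84), ('nut_top', [496.7, -21.1, 72.5], 0.59), ('bottle', [597.6, -239.8, -0.4], 0.55), ('hex_key', [639.4, -94.7, -1.5], 0.41)]
[('strap_toe', [524.3, 12.4, 38.3], 0.67), ('pedal', [561.9, 64.7, 7.5], 0.7), ('nut_top', [496.1, -15.6, 73.2], 0.53), ('bottle', [597.8, -238.9, 2.7], 0.57), ('hex_key', [637.9, -99.4, -4.2], 0.57)]
```

View pics/end.png

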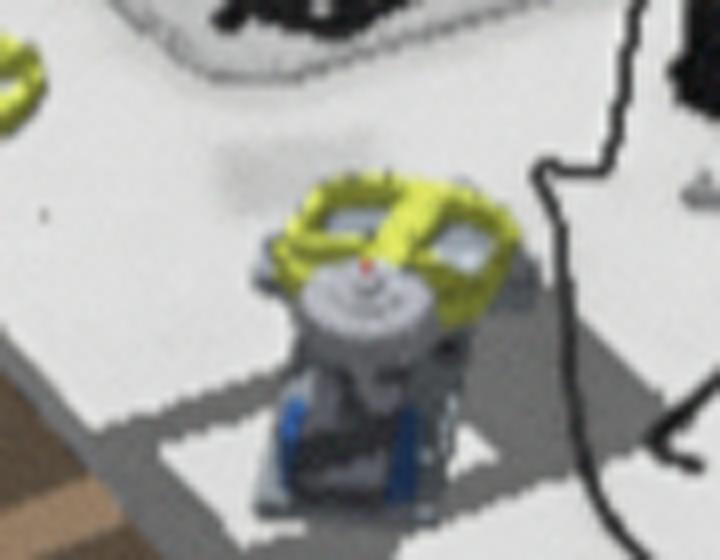

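The strap has slid back and now covers the heel rest, with its far end at about (350,480). The pedal is unmoved in its nest around (400,245), the nut's red mark is still at (367,265), and the gripper is well clear.

```bash
python3 -c "
from bench import *
print(hand_in())"
```

```text
the job is handed in; nothing more can be done
None
```

The job is handed in: the nut is backed off two turns by its mark, the strap is pushed back to its stop, the pedal is still in its nest, and the arm is clear; the hand-in gave no verdict.

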